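Load a drive into its bay and shut the shutter

ROBOT

A 6-joint arm with a two-finger parallel gripper is mounted at the origin on a cart in front of the work surface, level with it; the furniture and walls round the work are solid. World frame = base frame: x ahead of the robot, y to its left, z up, the work surface at z = 0. Lengths are in mm, angles in degrees, forces in N, time in s.
With the tool pointing down it reaches from about 275 to 975 mm from the base axis. Payload 8.4 kg.
Tool frame: the origin (TCP) lies at the very end of the fingers, on their centre line; the grasp point (between the pads) lies 19 mm behind it; z points along the fingers, y is the line along which they close (so a half turn about z gives the same grasp; the last joint's range is limited). The gripper opens to 92 mm and grips with 3 to 60 N. Pads are 20 mm wide; open, the fingers measure 128 mm over their backs; the gripper's body (75 mm by 189 mm) begins 69 mm behind the grasp point.
Start: joints at [70.967, 20.225, 93.587, -0, 66.188, -0.138], TCP at [202.407, 591.32, 214.583] pointing down, gripper open.
Joint ranges: [-150.9, 150.9], [-52.94, 120.26], [3.33, 152.33], [-74.26, 254.26], [0, 154.13], [-172.89, 172.89]. Speed limits (degrees/s): [127.2, 127.2, 159.86, 180, 180, 180].

INTERFACE

Orientations are given as a 3x3 rotation matrix whose columns are the frame's x, y, z axes.
In Python, from cell import robot gives the robot as it stands.
- The arm moves only by the tool carry_out, never from a script. Its argument "motion" is a list of rows, each a list of 7 numbers: the shift along the tool's x, y, z in m, then the turn, a rotation vector about the tool's x, y, z in degrees, then the finger opening in m, from 0 to 0.0919. In form: [[tx, ty, tz, wx, wy, wz, gripper], ...]. A call has 1 to 20 rows; each row is the pose to reach, as a shift and turn from the pose commanded when the call began, along the tool's axes at that moment; what a row does not reach only later rows make up. A row lasts 1/10 s, in which the tool goes at most 50 mm and 8.59 degrees, less where a joint would pass 70% of its speed; a pose out of reach is approached as far as the arm can. A call with a gripper value outside its range is refused whole. The fingers move at their own pace and stop on an object; "squeeze" is the grip in N (left out, the last holds). Time passes only in rows, so rows that repeat a pose let the fingers close. It gives the time, the measured TCP pose, the force, the opening and the grip force at its end, in the units of the state.
- robot.get_obs(): the state, without advancing time (a new reading comes with each control period).
- robot.read_camera(name): name is "scene" or "top" or "wrist"; returns a dict with "image" (400x640x3 uint8, red, green, blue), "fx", "fy", "cx", "cy" (pixels), "k1" (the pictures are not rectified: a ray, as slopes to the right and down, at radius r is drawn at 1 + k1 r^2 times it, then the intrinsics apply), "T" (4x4, takes a point from camera to world coordinates); the wrist camera has in their place "mount" (4x4, takes a point from camera to tool coordinates, whose origin is the TCP and whose axes are the flange's). Camera axes: x right, y down, z forward; pixel columns grow to the right and rows downward; lengths in mm; the calibration is good to about 2 mm. A picture is of the moment at which its call begins: read the wrist's pose just before it. There is no depth.
- robot.job_done(): hands the job in; it is judged then, once.
Trained networks look in a picture, given as the dict that the camera call returned (one of the last four; its "shot" number tells which), for a name from the list of things; names that differ only in an ending like _2 or _b are one class to them, and where a whole thing is asked for, a point or a joint stands for the part that bears it (a point fixed in the world has none). Each returns a list of dicts, best first, with "confidence" (0 to 1); they miss things now and then, are a little off and sometimes report something else, mostly with a low value. They report only what shows in the picture. A call takes as long as a camera call.
- robot.cut_out(picture, name): "region" (400x640 bool, what is visible of it) and "extent" ([left, top, right, bottom] in pixels, round what is visible of it).
The state is a dict: "time": time; "qpos": joint angles; "qd": joint speeds; "effort": joint torques, N m; "eef_pos": TCP position; "ee_rot": TCP orientation; "force": force on the tool from outside, world axes, zero at the start; "moment": the same for the moment, N m; "opening": finger opening in mm; "grasp_force": force on a finger pad.
Only numpy, scipy, OpenCV 4.12 (cv2) and the standard library are available. Lean on these libraries where they do the work, as an engineer would, in place of code of your own. Each camera call takes 0.05 s, during which the arm holds its last target. There are 200 camera calls.

TASK

Load the loose flat metal drive into the low grey drive bay on the worktop: slide the bay's shutter fully open by its tab, line the drive up with the mouth and push it into the bay, connector end first, until it is fully home against the back stop, then slide the shutter fully shut again in front of it. Keep the drive flat on the worktop all the time, and leave the remote control, the white box and the power adapter where they are.

Things in the scene. Friction and masses are not known exactly. Their poses are not given: they have to be found in the camera images.
- bay: low grey metal drive bay fixed on the worktop, 20 mm high. Origin: on the worktop under the centre of a fully seated drive; +x is the way a drive goes in, z up. The worktop is its floor; inside 58 mm wide, 16 mm high, side walls from x = -43 mm, back stop at x = +40 mm. The roof starts at x = -28 mm, so a seated drive stands 12 mm out from under it.
- bay_mouth (a point): throat of the lead-in, on the worktop, axes as the bay, at bay x = -51 mm: between two 12 mm high flared cheeks, 57 mm apart here and about 80 mm apart 23 mm further out (bay x = -74 mm). Beside it on the +y side a 12 mm high guide channel for the shutter runs at bay x = -56 to -36 mm, y = 50 to 92 mm.
- shutter (a joint): flat aluminium shutter plate, 4 mm thick (bay x = -48 to -44 mm), from 2.5 to 22.5 mm above the worktop, that slides sideways across the bay's mouth. 0 = fully shut (plate at bay y = -31 to +47 mm), 0.062 m = fully open (y = +31 to +109 mm). Stays where it is left; 1 to 2 N move it. Starts shut or nearly shut.
- shutter_tab (a point): centre of the top face of the shutter's upright black tab, 51.5 mm above the worktop; the tab is 14 mm in bay x, 12 mm in bay y and rises 29 mm above the plate. It moves with the shutter: at bay x = -46 mm, y = 22 mm + shutter value.
- drive: loose flat drive, an aluminium slab with a grey top panel, 80 mm (its x) by 54 mm (its y) by 14 mm, 0.1 to 0.21 kg. Origin: centre of its underside. +x is its connector end (black strip), roughly towards the bay. Starts in front of the bay, mostly off to the bay's +y side of the mouth. A fixed 20 mm thick white board lies close beyond it.
- connector_end (a point): middle of the drive's connector end face (black strip), 40 mm along the drive's +x from its origin, 7 mm up
- remote_control: black remote control, 165 x 46 x 20 mm, to be left alone; origin at the centre of its underside
- white_relay_box: white box, 50 x 70 x 40 mm, to be left alone; origin at the centre of its underside
- adapter_3: black power adapter, 113 x 42 x 28 mm, to be left alone; origin at the centre of its underside

How it is judged:
By the outcome, as a careful person would: the job done as asked, in the order asked, and still so for the second after the job is handed in, with the robot touching nothing.
It also fails if it takes over 70 s, if anything falls off the work surface, if the arm or the gripper's body presses on something with over 40 N, if the wrist force passes 120 N, or if a joint passes its speed limit or range.

## Working session

There is one attempt and no reset: what is moved stays moved. The work goes in short steps, Python scripts to look and compute and a tool call to move; the robot and the scene stay as the last step left them, time stands still between calls to the robot, and variables do not carry over. Pictures are saved under pics/ and viewed, at most 10 in all, crops included, and the job is handed in when it is done.

Besides the shell and the picture viewer there is one more tool, called after ">>>" as name(argument=value, ...), one argument or row to a line, values as JSON. carry_out: Moves the arm, as the interface text tells. Its arguments: {"type":"object","properties":{"motion":{"type":"array","items":{"type":"array","items":{"type":"number"}}},"squeeze":{"type":"number"}},"required":["motion"]}

```bash
mkdir -p pics; ls; cat > h.py <<'E'
import numpy as np, cv2
from cell import robot
def K(p): return np.array([[p['fx'],0,p['cx']],[0,p['fy'],p['cy']],[0,0,1.]])
def Tof(p,o=None):
    if 'T' in p: return np.array(p['T'])
    M=np.eye(4); M[:3,:3]=o['ee_rot']; M[:3,3]=o['eef_pos']; return M@np.array(p['mount'])
def D(p): return np.array([p['k1'],0,0,0.])
def ray(p,T,uv):
    n=cv2.undistortPoints(np.array(uv,float).reshape(-1,1,2),K(p),D(p)).reshape(-1,2)
    return T[:3,3],(T[:3,:3]@np.c_[n,np.ones(len(n))].T).T
def onz(p,T,uv,z):
    c,d=ray(p,T,uv); return c+d*((z-c[2])/d[:,2])[:,None]
def proj(p,T,X):
    Ti=np.linalg.inv(T); r,_=cv2.Rodrigues(Ti[:3,:3])
    return cv2.projectPoints(np.array(X,float).reshape(-1,1,3),r,Ti[:3,3],K(p),D(p))[0].reshape(-1,2)
def tri(obs): # list of (p,T,uv)
    A=np.zeros((3,3));b=np.zeros(3)
    for p,T,uv in obs:
        c,d=ray(p,T,[uv]); d=d[0]/np.linalg.norm(d[0]); P=np.eye(3)-np.outer(d,d); A+=P;b+=P@c
    return np.linalg.solve(A,b)
def save(p,f,s=1.25): cv2.imwrite(f,cv2.resize(p['image'][:,:,::-1],None,fx=s,fy=s))
E
python3 - <<'E'
from h import *
np.set_printoptions(precision=1,suppress=True)
for n in ['top','scene']:
    p=robot.read_camera(n); T=Tof(p); save(p,f'pics/{n}0.png'); print(n,T[:3,3],p['fx'],p['k1'])
    for k in ['bay','shutter','shutter_tab','drive','connector_end','remote_control','white_relay_box','adapter_3']:
        try:
            for d in robot.cut_out(p,k)[:2]:
                e=d['extent']; m=cv2.moments(d['region'].astype(np.uint8)); uv=[m['m10']/m['m00'],m['m01']/m['m00']]
                print(k,round(d['confidence'],2),e,np.array(uv),onz(p,T,[uv],10)[0])
        except Exception as ex: print(k,ex)
E
```

```text
pics
top [362.2  25.7 949.1] 380.1048687643617 -0.015046081024216684
bay 0.92 [364.6, 160.4, 417.4, 219.9] [391.6 186.7] [ 538.7 -138.8   10. ]
shutter 0.46 [369.5, 178.2, 382.5, 206.2] [375.9 189.3] [533.2 -99.2  10. ]
drive 0.72 [325.3, 183.9, 361.7, 211.4] [342.9 198.4] [512.1 -15.8  10. ]
connector_end 0.64 [327.9, 186.5, 362.4, 209.0] [343.1 198.4] [512.1 -16.5  10. ]
remote_control 0.7 [228.8, 205.1, 289.1, 250.5] [257.8 228.6] [441.9 197.4  10. ]
white_relay_box 0.74 [181.7, 185.5, 218.2, 223.9] [199.4 203.9] [507.6 345.   10. ]
white_relay_box 0.54 [369.9, 178.0, 384.7, 205.7] [375.4 186.7] [539.8 -98.3  10. ]
adapter_3 0.76 [443.7, 202.6, 476.5, 242.4] [458.2 222.1] [ 445.6 -298.1   10. ]
scene [ -14.2 -526.3  732.7] 373.19556081503265 -0.07915947528762253
bay 0.76 [347.0, 218.5, 401.0, 267.6] [377.5 244.5] [ 529.6 -139.5   10. ]
shutter 0.53 [325.9, 213.1, 356.4, 237.9] [341.2 222.8] [511.7 -20.8  10. ]
shutter 0.52 [361.2, 220.9, 376.2, 245.2] [367.5 231.5] [543.3 -90.2  10. ]
drive 0.96 [325.3, 211.1, 356.3, 238.5] [340.5 222.4] [511.3 -18.4  10. ]
connector_end 0.9 [323.6, 211.0, 359.4, 234.7] [341.5 222.7] [512.4 -21.1  10. ]
remote_control 0.73 [267.7, 177.6, 287.4, 213.5] [274.8 194.9] [440.1 191.   10. ]
remote_control 0.52 [347.9, 220.0, 401.0, 265.7] [378.9 244.5] [ 532.3 -141.9   10. ]
white_relay_box 0.62 [255.4, 154.6, 276.9, 171.0] [265.1 161.2] [514.8 351.6  10. ]
adapter_3 0.98 [391.7, 281.6, 418.5, 324.1] [403.2 301.8] [ 446.7 -295.6   10. ]
adapter_3 0.59 [348.8, 218.8, 401.1, 268.1] [377. 244.] [ 529.9 -137.2   10. ]
```

```bash
python3 - <<'E'
from h import *
np.set_printoptions(precision=3,suppress=True)
p=robot.read_camera('top'); cv2.imwrite('pics/topc.png',cv2.resize(p['image'][130:250,290:450,::-1],None,fx=5,fy=5,interpolation=2))
o=robot.get_obs();print(o['eef_pos'],o['ee_rot'],o['force'],o['time'])
w=robot.read_camera('wrist');print(w['mount'],w['fx'],w['k1'])
E
```

```text
[202.411 591.336 214.594] [[-0.946  0.324  0.   ]
 [ 0.324  0.946  0.   ]
 [-0.     0.    -1.   ]] [0.128 0.113 0.139] 0.95
[[   0.001   -0.97    -0.244   68.064]
 [   1.       0.001   -0.001    0.919]
 [   0.001   -0.244    0.97  -169.919]
 [   0.       0.       0.       1.   ]] 312.03726627167157 -0.02796891157278221
```

View pics/topc.png

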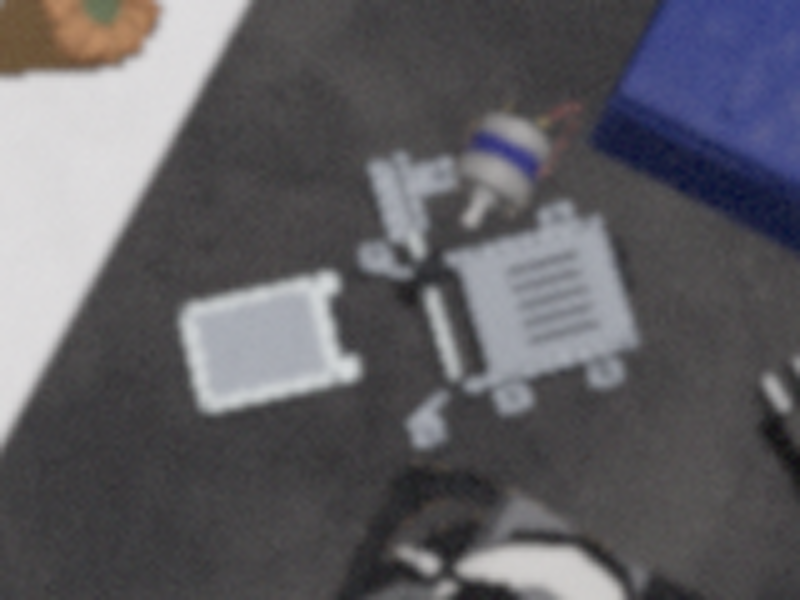

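The crop shows the drive at about (268,345), connector to the right, the board edge on the left, and the shut shutter at (442,335) with its black tab near (415,275). The bay is at (550,300) and a motor stands at (505,165). Next I move the wrist camera over the area.

>>> carry_out(
  motion=[
    [-0.493,-0.519,0,0,0,57.5,0.09],
    [-0.493,-0.519,0,0,0,57.5,0.09],
    [-0.493,-0.519,0,0,0,57.5,0.09],
    [-0.493,-0.519,0,0,0,57.5,0.09],
    [-0.493,-0.519,0,0,0,57.5,0.09],
    [-0.493,-0.519,0,0,0,57.5,0.09],
    [-0.493,-0.519,0,0,0,57.5,0.09],
    [-0.493,-0.519,0,0,0,57.5,0.09],
    [-0.493,-0.519,0,0,0,57.5,0.09],
    [-0.493,-0.519,0,0,0,57.5,0.09],
    [-0.493,-0.519,0,0,0,57.5,0.09],
    [-0.493,-0.519,0,0,0,57.5,0.09],
    [-0.493,-0.519,0,0,0,57.5,0.09],
    [-0.493,-0.519,0,0,0,57.5,0.09],
    [-0.493,-0.519,0,0,0,57.5,0.09],
    [-0.493,-0.519,0,0,0,57.5,0.09],
    [-0.493,-0.519,0,0,0,57.5,0.09],
    [-0.493,-0.519,0,0,0,57.5,0.09],
  ],
)

```text
time: 2.8
eef_pos: [500.0, -57.9, 214.5]
ee_rot: [[-0.236, 0.972, -0.001], [0.972, 0.236, 0.0], [0.001, -0.0, -1.0]]
force: [0.7, 0.1, 0.1]
opening: 90.3
grasp_force: 0.0
```

```bash
python3 - <<'E'
from h import *
import pickle
np.set_printoptions(precision=2,suppress=True)
o=robot.get_obs();p=robot.read_camera('wrist');T=Tof(p,o);print(o['time'],o['eef_pos'],o['ee_rot'],T[:3,3])
cv2.imwrite('pics/w1.png',cv2.resize(p['image'][:,:,::-1],None,fx=1.25,fy=1.25))
pickle.dump((p,T),open('w1.pkl','wb'))
for k in ['bay','shutter','shutter_tab','drive']:
    for d in robot.cut_out(p,k)[:2]: print(k,d['confidence'],d['extent'])
E
```

```text
2.8 [500.03 -57.94 214.5 ] [[-0.24  0.97 -0.  ]
 [ 0.97  0.24  0.  ]
 [ 0.   -0.   -1.  ]] [484.43   9.06 384.45]
bay 0.77 [285.4, 187.5, 393.5, 285.4]
shutter 0.76 [301.6, 208.6, 364.7, 229.1]
shutter_tab 0.67 [303.6, 206.9, 365.4, 224.8]
drive 0.71 [312.0, 111.4, 358.0, 179.9]
```

View pics/w1.png

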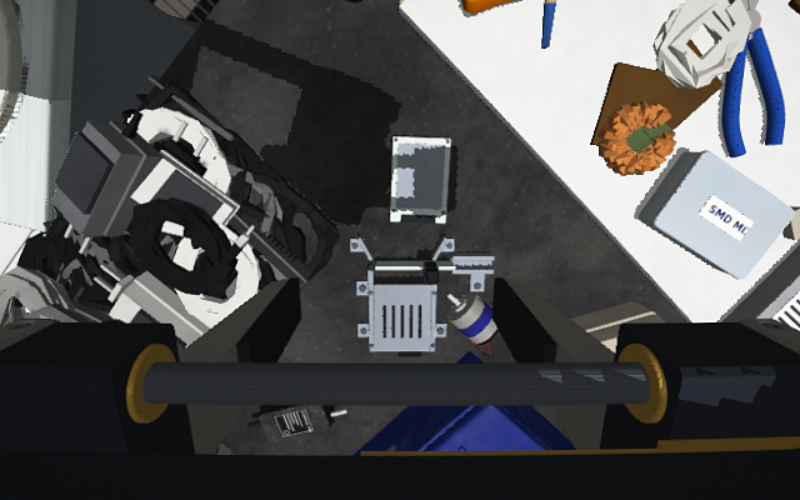

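The wrist view shows the drive at (420,178), the shutter strip at (400,267) with its tab near (430,270), and the bay roof at (403,318). There is clutter to the left. I'll zoom in to pick exact features.

```bash
python3 - <<'E'
from h import *
import pickle
p,T=pickle.load(open('w1.pkl','rb'))
cv2.imwrite('pics/w1c.png',cv2.resize(p['image'][95:295,265:405,::-1],None,fx=4,fy=4,interpolation=2)[:600*2][::1] if 0 else cv2.resize(p['image'][100:300,260:420,::-1],(480*1,600),interpolation=2))
E
```

>>> carry_out(
  motion=[
    [0.03,0.03,0.07,0,0,0,0.09],
    [0.03,0.03,0.07,0,0,0,0.09],
    [0.03,0.03,0.07,0,0,0,0.09],
    [0.03,0.03,0.07,0,0,0,0.09],
  ],
)

```text
time: 3.45
eef_pos: [522.5, -22.9, 144.7]
ee_rot: [[-0.237, 0.972, -0.001], [0.972, 0.237, -0.0], [0.0, -0.001, -1.0]]
force: [-0.4, 0.4, 0.6]
opening: 90.3
grasp_force: 0.0
```

```bash
python3 - <<'E'
from h import *
import pickle
np.set_printoptions(precision=2,suppress=True)
o=robot.get_obs();p=robot.read_camera('wrist');T=Tof(p,o);print(o['time'],o['eef_pos'],T[:3,3])
pickle.dump((p,T),open('w2.pkl','wb'))
cv2.imwrite('pics/w2.png',cv2.resize(p['image'][80:290,200:480,::-1],(800,600),interpolation=2))
E
```

```text
3.45 [522.52 -22.92 144.71] [507.01  44.19 314.64]
```

View pics/w1c.png

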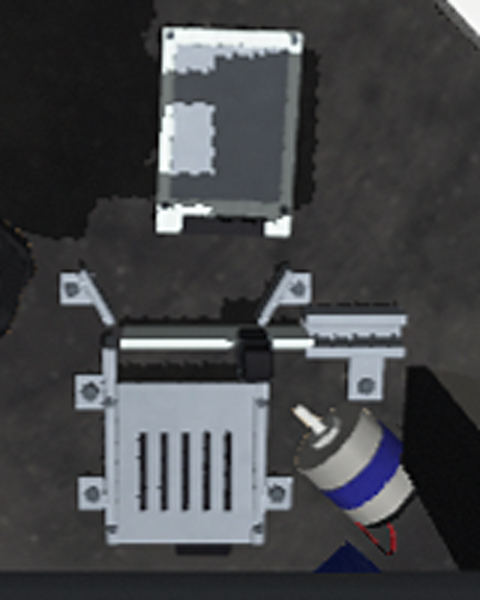

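View pics/w2.png

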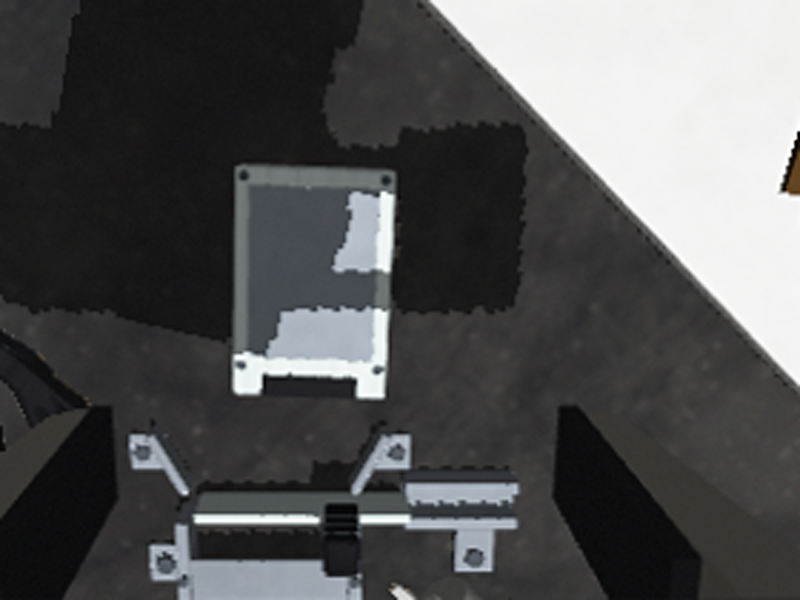

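w1c and w2 show the drive corners, cheeks, channel, shut shutter strip and tab top clearly. I'll triangulate these picked points and fit the poses.

```bash
cat > fit.py <<'E'
from h import *
import pickle
from scipy.optimize import least_squares
np.set_printoptions(precision=2,suppress=True)
V=[pickle.load(open(f,'rb')) for f in ('w1.pkl','w2.pkl')]
c1=lambda u:np.array([260+u[0]/3,100+u[1]/3])-.33
c2=lambda u:np.array([200+u[0]*.35,80+u[1]*.35])-.33
# name: (model xyz, w1c px, w2 px)
B={'chL':((-74,-40,12),(80,268),(152,428)),'chR':((-74,40,12),(285,270),(382,430)),
'thL':((-51,-28.5,12),(110,325),(187,493)),'thR':((-51,28.5,12),(262,325),(355,493)),
'gd1':((-56,92,12),(405,316),(517,482)),'gd2':((-36,92,12),(405,355),(517,528)),
'rfL':((-28,-31,20),(103,380),(182,560)),'rfR':((-28,31,20),(270,383),(361,560))}
Dm={'rR':((-40,-27,14),(163,28),(235,165)),'rL':((-40,27,14),(302,33),(396,170)),
'fR':((40,-27,14),(157,233),(232,394)),'fL':((40,27,14),(290,237),(385,399))}
tab=((257,363),(341,558))
def obs(a,b): return [(V[0][0],V[0][1],c1(a)),(V[1][0],V[1][1],c2(b))]
def place(q,X):
    a=np.radians(q[2]);R=np.array([[np.cos(a),-np.sin(a),0],[np.sin(a),np.cos(a),0],[0,0,1]]);return (R@np.array(X,float).T).T+[q[0],q[1],0]
def fit(M,q0):
    X=[m[0] for m in M.values()]
    def f(q):
        P=place(q,X); r=[]
        for i,cc in ((0,c1),(1,c2)):
            r.append(proj(*V[i],P)-np.array([cc(m[i+1]) for m in M.values()]))
        return np.array(r)
    s=least_squares(lambda q:f(q).ravel(),q0,loss='soft_l1',x_scale=[10,10,5])
    return s.x,f(s.x)
if __name__=='__main__':
    for n,M,q0 in (('bay',B,(535,-140,-76)),('drive',Dm,(512,-17,-76))):
        q,r=fit(M,q0);print(n,q);print(np.c_[r[0],r[1]])
        for k,m in M.items(): print(k,tri(obs(m[1],m[2])))
        if n=='bay':qb=q
        else:
            print('drive in bay',place((0,0,-qb[2]),[[q[0]-qb[0],q[1]-qb[1],0]]),q[2]-qb[2])
    t=tri(obs(*tab));print('tab',t,place((0,0,-qb[2]),[t-[qb[0],qb[1],0]]))
E
python3 fit.py
```

```text
bay [ 527.32 -144.64  -76.42]
[[ 2.43  0.1   1.47  1.8 ]
 [-0.59 -0.42 -1.47  1.35]
 [ 2.04 -0.83  1.21 -0.3 ]
 [-2.75 -0.73 -3.3  -0.11]
 [ 0.81 -1.5   0.72 -0.57]
 [-0.21  0.83 -0.31  0.78]
 [ 2.21  0.52  0.22 -0.21]
 [-3.3  -0.38 -3.04  0.02]]
chL [467.58 -85.89  -1.01]
chR [551.92 -66.24  -1.41]
thL [ 485.72 -105.63    5.05]
thR [547.13 -89.5    7.9 ]
gd1 [605.64 -72.38   4.06]
gd2 [607.99 -86.69  12.89]
rfL [ 489.06 -126.22   17.03]
rfR [ 554.47 -109.54   19.93]
drive [513.15 -15.87 -78.19]
[[-0.18 -0.51 -0.36  0.25]
 [ 0.5  -0.51  0.05  0.42]
 [-0.23 -0.21  0.21  0.23]
 [ 0.11 -0.07 -0.05  0.21]]
rR [478.59  17.51   9.33]
rL [532.1   28.65   4.36]
fR [494.94 -60.69  13.47]
fL [548.05 -49.99  11.71]
drive in bay [[-128.49   16.47    0.  ]] -1.7769714821343143
tab [541.7  -91.86  55.05] [[-47.92  26.37  55.05]]
```

```bash
python3 - <<'E'
from fit import *
def f(v):
    q=v[:3]; M=dict(B)
    X=[(-74,-v[3],12),(-74,v[3],12),(-51,-v[4],12),(-51,v[4],12),(-56,92,12),(-36,92,12),(-28,-v[5],20),(-28,v[5],20)]
    P=place(q,X)
    return np.array([proj(*V[i],P)-np.array([cc(m[i+1]) for m in B.values()]) for i,cc in ((0,c1),(1,c2))])
s=least_squares(lambda v:f(v).ravel(),(527,-144,-76,40,29,31),loss='soft_l1');r=f(s.x);print(s.x);print(np.c_[r[0],r[1]])
qb=s.x[:3]
for (p,T),c,t in zip(V,(c1,c2),tab):
    w=onz(p,T,[c(t)],51.5)[0];print('tab',w,place((0,0,-qb[2]),[w-[qb[0],qb[1],0]]))
q,_=fit(Dm,(512,-17,-76)); print('drive in bay',place((0,0,-qb[2]),[[q[0]-qb[0],q[1]-qb[1],0]]),q[2]-qb[2])
o=robot.get_obs(); R=np.array(o['ee_rot']); tp=place(qb,[[-46,24,0]])[0]; d=tp-np.array(o['eef_pos']); d[2]=28-o['eef_pos'][2]
print('bay x',place((0,0,qb[2]),[[1,0,0],[0,1,0]]),'tab target',tp,'tool shift',R.T@d,'tool y az',np.degrees(np.arctan2(R[1,1],R[0,1])))
E
```

```text
[ 527.7  -144.63  -76.27   41.59   31.23   33.72]
[[ 1.28  0.25  0.12  1.96]
 [ 0.85 -0.43  0.25  1.33]
 [ 0.04 -0.71 -1.16 -0.17]
 [-0.37 -0.72 -0.47 -0.1 ]
 [ 1.   -1.62  0.95 -0.71]
 [ 0.01  0.72 -0.05  0.65]
 [ 0.25  0.64 -2.1  -0.08]
 [-0.86 -0.38 -0.15  0.02]]
tab [542.06 -92.89  51.5 ] [[-46.85  26.23  51.5 ]]
tab [542.43 -93.79  51.5 ] [[-45.88  26.38  51.5 ]]
drive in bay [[-128.53   16.43    0.  ]] -1.9236271916317236
bay x [[ 0.24 -0.97  0.  ]
 [ 0.97  0.24  0.  ]] tab target [540.09 -94.25   0.  ] tool shift [-72.9   -0.26 117.55] tool y az 13.644440738557458
```

>>> carry_out(
  motion=[
    [-0.073,0.002,0.05,0,0,0,0.045],
    [-0.073,0.002,0.05,0,0,0,0.045],
    [-0.073,0.002,0.05,0,0,0,0.045],
    [-0.073,0.002,0.085,0,0,0,0.045],
    [-0.073,0.002,0.1175,0,0,0,0.045],
    [-0.073,0.002,0.1175,0,0,0,0.045],
    [-0.073,0.002,0.1175,0,0,0,0.045],
  ],
  squeeze=10,
)

```text
time: 4.2
eef_pos: [542.4, -93.7, 28.5]
ee_rot: [[-0.235, 0.972, 0.001], [0.972, 0.235, -0.0], [-0.0, 0.001, -1.0]]
force: [0.2, -0.1, 0.7]
opening: 45.0
grasp_force: 0.0
```

>>> carry_out(
  motion=[
    [0,0,0,0,0,0,0.005],
    [0,0,0,0,0,0,0.005],
    [0,0,0,0,0,0,0.005],
    [0,0,0,0,0,0,0.005],
    [0,0,0,0,0,0,0.005],
    [0,0,0,0,0,0,0.005],
  ],
)

```text
time: 4.8
eef_pos: [542.3, -93.7, 27.6]
ee_rot: [[-0.235, 0.972, 0.001], [0.972, 0.235, -0.0], [-0.0, 0.0, -1.0]]
force: [-1.5, 0.2, 6.4]
opening: 11.7
grasp_force: 10.0
```

>>> carry_out(
  motion=[
    [0,0.008,-0.001,0,0,0,0.005],
    [0,0.018,-0.001,0,0,0,0.005],
    [0,0.028,-0.001,0,0,0,0.005],
    [0,0.038,-0.001,0,0,0,0.005],
    [0,0.046,-0.001,0,0,0,0.005],
    [0,0.052,-0.001,0,0,0,0.005],
    [0,0.055,-0.001,0,0,0,0.005],
    [0,0.055,-0.001,0,0,0,0.005],
    [0,0.055,-0.001,0,0,0,0.005],
  ],
)

```text
time: 5.7
eef_pos: [595.4, -80.6, 27.8]
ee_rot: [[-0.235, 0.972, 0.0], [0.972, 0.235, 0.0], [0.0, 0.0, -1.0]]
force: [0.7, -2.6, -9.1]
opening: 11.8
grasp_force: 10.0
```

>>> carry_out(
  motion=[
    [0,0.001,0,0,0,0,0.005],
    [0,0.002,0,0,0,0,0.005],
    [0,0.003,0,0,0,0,0.005],
    [0,0.003,0,0,0,0,0.005],
    [0,0.003,0,0,0,0,0.005],
  ],
)

```text
time: 6.2
eef_pos: [597.7, -80.1, 27.8]
ee_rot: [[-0.235, 0.972, -0.001], [0.972, 0.235, -0.0], [0.0, -0.001, -1.0]]
force: [-2.4, -3.1, -10.8]
opening: 12.2
grasp_force: 10.0
```

>>> carry_out(
  motion=[
    [0,0.001,0,0,0,0,0.005],
    [0,0.002,0,0,0,0,0.005],
    [0,0.003,0,0,0,0,0.005],
    [0,0.003,0,0,0,0,0.005],
  ],
)

```text
time: 6.6
eef_pos: [597.8, -79.9, 27.6]
ee_rot: [[-0.236, 0.972, -0.007], [0.972, 0.236, -0.001], [0.001, -0.007, -1.0]]
force: [-10.8, -7.7, -1.8]
opening: 11.5
grasp_force: 10.0
```

>>> carry_out(
  motion=[
    [0,-0.002,0,0,0,0,0.03],
    [0,-0.002,0,0,0,0,0.03],
    [0,-0.002,0,0,0,0,0.03],
    [0,-0.002,-0.04,0,0,0,0.06],
    [0,-0.002,-0.07,0,0,0,0.075],
    [0.05,-0.03,-0.07,0,0,1.9,0.075],
    [0.113,-0.069,-0.07,0,0,1.9,0.075],
    [0.113,-0.069,-0.07,0,0,1.9,0.075],
    [0.113,-0.069,-0.07,0,0,1.9,0.075],
    [0.113,-0.069,-0.07,0,0,1.9,0.075],
  ],
)

```text
time: 7.6
eef_pos: [508.8, 14.8, 99.0]
ee_rot: [[-0.204, 0.979, 0.003], [0.979, 0.204, 0.0], [-0.0, 0.002, -1.0]]
force: [-0.5, -0.2, -0.4]
opening: 74.8
grasp_force: 0.0
```

```bash
cat > where.py <<'E'
from fit import *
QB=np.array([527.7,-144.63,-76.27])
def tobay(w): w=np.array(w,float); return place((0,0,-QB[2]),[w-[QB[0],QB[1],0]])[0]
def st():
    o=robot.get_obs();R=np.array(o['ee_rot']);print('t',o['time'],'tcp bay',tobay(o['eef_pos']),'yaw rel',np.degrees(np.arctan2(R[1,1],R[0,1]))-QB[2]-90,'F',np.array(o['force']),o['opening']);return o
E
python3 - <<'E'
from where import *
o=st();p=robot.read_camera('wrist');T=Tof(p,o);pickle.dump((p,T),open('w3.pkl','wb'))
cv2.imwrite('pics/w3.png',cv2.resize(p['image'][:,100:540,::-1],(660,600)))
E
```

```text
t 7.6 tcp bay [-159.4    19.45   98.95] yaw rel -1.939749726933016 F [-0.5  -0.15 -0.41] 74.78424424125856
```

View pics/w3.png

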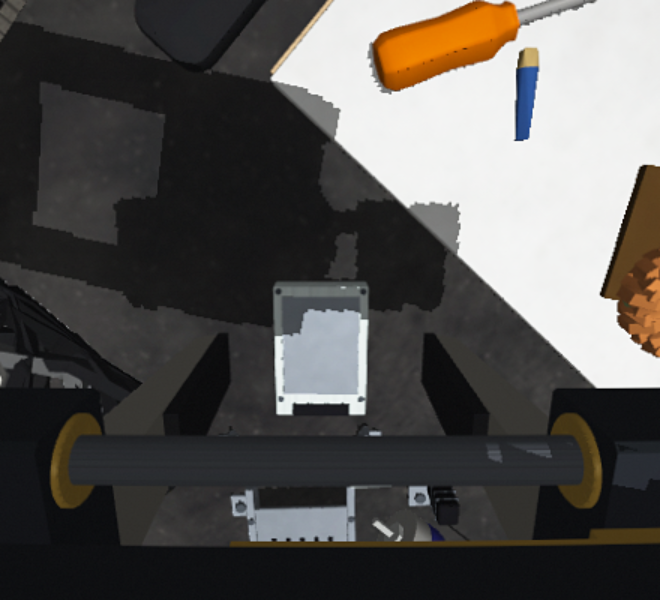

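Shutter is open (tab now at (445,500)), and the drive sits centred between the open fingers. Next I descend and grip.

>>> carry_out(
  motion=[
    [0,-0.002,0.04,0,0,0,0.075],
    [0,-0.002,0.075,0,0,0,0.075],
    [0,-0.002,0.09,0,0,0,0.075],
    [0,-0.002,0.095,0,0,0,0.075],
    [0,-0.002,0.095,0,0,0,0.075],
    [0,-0.002,0.095,0,0,0,0.075],
  ],
  squeeze=12,
)

```text
time: 8.25
eef_pos: [506.9, 13.6, 3.8]
ee_rot: [[-0.202, 0.979, 0.002], [0.979, 0.202, 0.0], [-0.0, 0.002, -1.0]]
force: [0.1, 0.1, 0.7]
opening: 75.0
grasp_force: 0.0
```

>>> carry_out(
  motion=[
    [0,0,0,0,0,0,0.045],
    [0,0,0,0,0,0,0.045],
    [0,0,0,0,0,0,0.045],
    [0,0,0,0,0,0,0.045],
    [0,0,0,0,0,0,0.045],
  ],
)

```text
time: 8.75
eef_pos: [506.2, 13.9, 3.7]
ee_rot: [[-0.203, 0.979, 0.001], [0.979, 0.203, -0.0], [-0.0, 0.001, -1.0]]
force: [-1.5, -0.3, 7.4]
opening: 53.7
grasp_force: 12.0
```

```bash
python3 -c "
from where import *
st()"
```

```text
t 8.75 tcp bay [-159.13   16.71    3.71] yaw rel -2.0174529618368524 F [-1.52 -0.34  7.37] 53.722371510979336
```

>>> carry_out(
  motion=[
    [0,-0.004,0,0,0,-0.5,0.045],
    [0,-0.008,0,0,0,-1,0.045],
    [0,-0.012,0,0,0,-1.5,0.045],
    [-0.0005,-0.0155,0,0,0,-2,0.045],
    [-0.0005,-0.0167,0,0,0,-2,0.045],
    [-0.0005,-0.0167,0,0,0,-2,0.045],
    [-0.0005,-0.0167,0,0,0,-2,0.045],
  ],
)

```text
time: 9.45
eef_pos: [490.4, 10.0, 3.7]
ee_rot: [[-0.237, 0.971, 0.002], [0.971, 0.237, -0.0], [-0.001, 0.002, -1.0]]
force: [2.5, 0.6, 7.2]
opening: 53.9
grasp_force: 12.0
```

```bash
python3 - <<'E'
from where import *
o=st();p=robot.read_camera('wrist');T=Tof(p,o);pickle.dump((p,T),open('w4.pkl','wb'))
t=robot.read_camera('top')
for pp,TT in ((p,T),(t,Tof(t))):
    for d in robot.cut_out(pp,'drive')[:1]:
        c=cv2.minAreaRect(np.argwhere(d['region'])[:,::-1].astype(np.float32)); b=cv2.boxPoints(c)
        print([tobay(w) for w in onz(pp,TT,b,14)])
cv2.imwrite('pics/w4.png',cv2.resize(p['image'][:,170:470,::-1],(450,600)))
E
```

```text
t 9.45 tcp bay [-159.03    0.45    3.71] yaw rel 0.004182040108872798 F [2.53 0.61 7.21] 53.915640337055805
[array([-172.38,  -26.18,   14.  ]), array([-173.81,   26.85,   14.  ]), array([-88.52,  32.41,  14.  ]), array([-86.76, -27.65,  14.  ])]
```

View pics/w4.png

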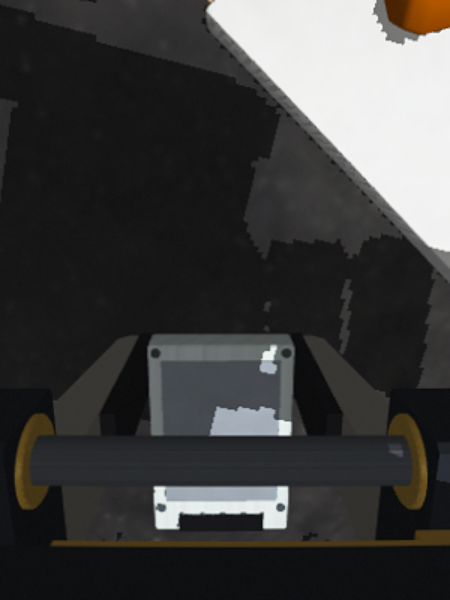

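>>> carry_out(
  motion=[
    [-0.006,-0.0004,0,0,0,0,0.045],
    [-0.014,-0.0004,0,0,0,0,0.045],
    [-0.022,-0.0004,0,0,0,0,0.045],
    [-0.029,-0.0004,0,0,0,0,0.045],
    [-0.034,-0.0004,0,0,0,0,0.045],
    [-0.039,-0.0004,0,0,0,0,0.045],
    [-0.044,-0.0004,0,0,0,0,0.045],
    [-0.044,-0.0004,0,0,0,0,0.045],
  ],
)

```text
time: 10.45
eef_pos: [498.9, -32.3, 3.7]
ee_rot: [[-0.236, 0.972, -0.001], [0.972, 0.236, 0.001], [0.001, -0.0, -1.0]]
force: [-1.5, 5.6, 14.9]
opening: 54.0
grasp_force: 12.0
```

```bash
python3 -c "
from where import *
st()"
```

```text
t 10.45 tcp bay [-115.92   -1.32    3.68] yaw rel -0.052046621743983223 F [-1.48  5.64 14.87] 53.98613383220539
```

>>> carry_out(
  motion=[
    [-0.006,0.0005,0,0,0,0,0.045],
    [-0.012,0.0005,0,0,0,0,0.045],
    [-0.018,0.0005,0,0,0,0,0.045],
    [-0.023,0.0005,0,0,0,0,0.045],
    [-0.026,0.0005,0,0,0,0,0.045],
    [-0.026,0.0005,0,0,0,0,0.045],
  ],
)

```text
time: 11.05
eef_pos: [505.2, -57.1, 3.6]
ee_rot: [[-0.236, 0.972, -0.001], [0.972, 0.236, 0.001], [0.002, -0.001, -1.0]]
force: [-2.7, 6.5, 14.4]
opening: 53.8
grasp_force: 12.0
```

```bash
python3 - <<'E'
from where import *
o=st();p=robot.read_camera('wrist');t=robot.read_camera('top');s=robot.read_camera('scene')
pickle.dump((t,s),open('ts.pkl','wb'))
a=cv2.resize(t['image'][150:230,310:430,::-1],(600,400),interpolation=2)
b=cv2.resize(s['image'][190:280,310:420,::-1],(489,400),interpolation=2)
cv2.imwrite('pics/ts.png',cv2.resize(np.hstack([a,b]),(800,294)))
E
```

```text
t 11.05 tcp bay [-90.36  -1.09   3.63] yaw rel -0.05840506374589438 F [-2.66  6.45 14.38] 53.764856371514334
```

View pics/ts.png

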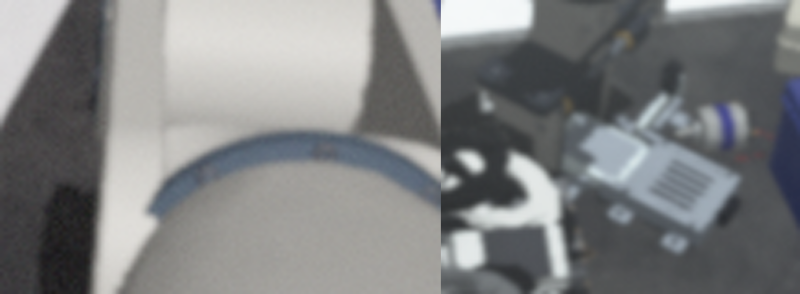

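The scene camera (right half) shows the drive's front under the roof, lying straight. I'll release it and move behind it to push.

>>> carry_out(
  motion=[
    [0,0,0,0,0,0,0.066],
    [0,0,0,0,0,0,0.066],
    [0,0,0,0,0,0,0.066],
    [0,0.001,-0.03,0,0,0,0.066],
    [0.015,0.001,-0.04,0,0,0,0.03],
    [0.03,0.001,-0.04,0,0,0,0],
    [0.03,0.001,-0.04,0,0,0,0],
    [0.03,0.001,-0.04,0,0,0,0],
    [0.03,0.001,-0.04,0,0,0,0],
    [0.03,0.001,-0.02,0,0,0,0],
    [0.03,0.001,0.001,0,0,0,0],
    [0.03,0.001,0.001,0,0,0,0],
  ],
)

```text
time: 12.4
eef_pos: [500.6, -28.8, 1.1]
ee_rot: [[-0.237, 0.972, 0.0], [0.972, 0.237, 0.0], [-0.0, 0.0, -1.0]]
force: [0.2, 0.3, 0.2]
opening: 4.1
grasp_force: 0.0
```

```bash
python3 -c "
from where import *
st()"
```

```text
t 12.4 tcp bay [-118.9     1.16    1.08] yaw rel -0.048731843667894736 F [0.22 0.32 0.21] 4.083509474693254
```

>>> carry_out(
  motion=[
    [0,-0.0015,-0.003,0,0,0,0],
    [-0.005,-0.0015,-0.003,0,0,0,0],
    [-0.01,-0.0015,-0.003,0,0,0,0],
    [-0.015,-0.0015,-0.003,0,0,0,0],
    [-0.02,-0.0015,-0.003,0,0,0,0],
    [-0.025,-0.0015,-0.003,0,0,0,0],
    [-0.03,-0.0015,-0.003,0,0,0,0],
    [-0.035,-0.0015,-0.003,0,0,0,0],
    [-0.04,-0.0015,-0.003,0,0,0,0],
    [-0.045,-0.0015,-0.003,0,0,0,0],
    [-0.05,-0.0015,-0.003,0,0,0,0],
  ],
)

```text
time: 13.5
eef_pos: [510.4, -77.9, 5.1]
ee_rot: [[-0.237, 0.972, -0.0], [0.972, 0.237, -0.0], [0.0, -0.0, -1.0]]
force: [-0.2, 1.2, 0.5]
opening: 0.6
grasp_force: 0.5
```

>>> carry_out(
  motion=[
    [-0.004,0,0,0,0,0,0],
    [-0.007,0,0,0,0,0,0],
    [-0.01,0,0,0,0,0,0],
    [-0.012,0,0,0,0,0,0],
    [-0.014,0,0,0,0,0,0],
    [-0.014,0,0,0,0,0,0],
  ],
)

```text
time: 14.1
eef_pos: [513.8, -91.3, 5.1]
ee_rot: [[-0.237, 0.972, 0.0], [0.972, 0.237, -0.0], [-0.0, 0.0, -1.0]]
force: [0.6, 0.1, -0.4]
opening: 0.1
grasp_force: 0.0
```

```bash
python3 -c "
from where import *
st()"
```

```text
t 14.1 tcp bay [-55.09  -0.88   5.1 ] yaw rel -0.024490641268073432 F [ 0.59  0.07 -0.37] 0.13706453947462474
```

>>> carry_out(
  motion=[
    [-0.001,0,0,0,0,0,0],
    [-0.002,0,0,0,0,0,0],
    [-0.003,0,0,0,0,0,0],
    [-0.004,0,0,0,0,0,0],
    [-0.005,0,0,0,0,0,0],
  ],
)

```text
time: 14.6
eef_pos: [514.8, -96.0, 5.1]
ee_rot: [[-0.237, 0.972, -0.0], [0.972, 0.237, 0.0], [0.0, -0.0, -1.0]]
force: [0.3, 1.3, 0.9]
opening: 0.4
grasp_force: 0.7
```

>>> carry_out(
  motion=[
    [-0.001,0,0,0,0,0,0],
    [-0.002,0,0,0,0,0,0],
  ],
)

```text
time: 14.8
eef_pos: [515.2, -97.5, 5.1]
ee_rot: [[-0.236, 0.972, -0.0], [0.972, 0.236, 0.001], [0.001, -0.0, -1.0]]
force: [-0.3, 10.0, 2.3]
opening: 0.4
grasp_force: 4.9
```

>>> carry_out(
  motion=[
    [-0.001,0,0,0,0,0,0],
    [-0.001,0,0,0,0,0,0],
    [-0.001,0,0,0,0,0,0],
  ],
)

```text
time: 15.1
eef_pos: [515.2, -97.5, 5.1]
ee_rot: [[-0.236, 0.972, -0.001], [0.972, 0.236, 0.002], [0.002, -0.0, -1.0]]
force: [-0.6, 12.2, 2.4]
opening: 0.6
grasp_force: 5.7
```

```bash
python3 -c "
from where import *
st()"
```

```text
t 15.1 tcp bay [-48.72  -1.01   5.06] yaw rel -0.07809142768016386 F [-0.62 12.22  2.37] 0.5799580125214034
```

>>> carry_out(
  motion=[
    [0.008,0,0,0,0,0,0],
    [0.012,0,-0.02,0,0,0,0],
    [0.012,0,-0.065,0,0,0,0.03],
    [0.01,0.045,-0.09,0,0,0,0.045],
    [0,0.085,-0.09,0,0,0,0.045],
    [0,0.085,-0.09,0,0,0,0.045],
    [0,0.085,-0.09,0,0,0,0.045],
    [0,0.085,-0.09,0,0,0,0.045],
  ],
)

```text
time: 15.9
eef_pos: [596.3, -78.7, 94.2]
ee_rot: [[-0.237, 0.972, -0.003], [0.972, 0.237, 0.0], [0.001, -0.002, -1.0]]
force: [0.3, -0.2, -0.3]
opening: 44.4
grasp_force: 0.0
```

```bash
python3 - <<'E'
from where import *
o=st();p=robot.read_camera('wrist');T=Tof(p,o);s=robot.read_camera('scene')
print(proj(s,Tof(s),place(QB,[(-40,-27,14),(-40,27,14),(-28,-27,20),(-28,27,20)])))
a=cv2.resize(p['image'][150:370,150:420,::-1],(490,400),interpolation=2)
b=cv2.resize(s['image'][195:275,330:420,::-1],(450,400),interpolation=2)
cv2.imwrite('pics/ts2.png',cv2.resize(np.hstack([a,b]),(799,340)))
E
```

```text
t 15.9 tcp bay [-47.79  82.33  94.17] yaw rel -0.025288792344326794 F [ 0.28 -0.15 -0.29] 44.438931906922505
[[359.97 244.43]
 [370.43 232.16]
 [364.21 244.94]
 [374.61 232.54]]
```

View pics/ts2.png

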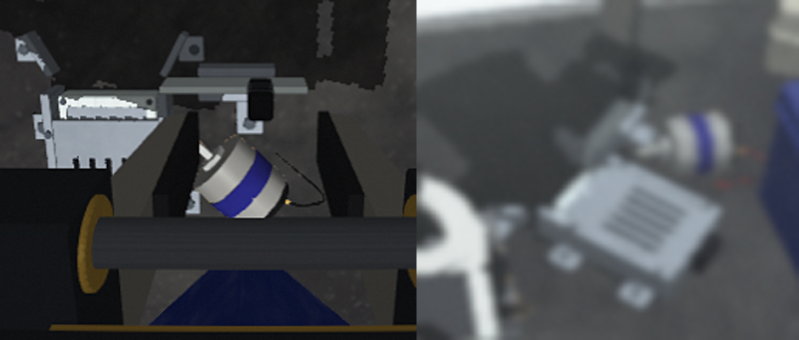

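The left half shows the drive seated, with only its rear strip outside the roof. The tab at (260,100) is centred between the fingers.

>>> carry_out(
  motion=[
    [-0.0015,0.0015,0.03,0,0,0,0.045],
    [-0.0015,0.0015,0.055,0,0,0,0.045],
    [-0.0015,0.0015,0.066,0,0,0,0.045],
    [-0.0015,0.0015,0.066,0,0,0,0.045],
    [-0.0015,0.0015,0.066,0,0,0,0.005],
    [-0.0015,0.0015,0.066,0,0,0,0.005],
    [-0.0015,0.0015,0.066,0,0,0,0.005],
    [-0.0015,0.0015,0.066,0,0,0,0.005],
    [-0.0015,0.0015,0.066,0,0,0,0.005],
    [-0.0015,0.0015,0.066,0,0,0,0.005],
  ],
  squeeze=10,
)

```text
time: 17.0
eef_pos: [597.9, -80.3, 29.6]
ee_rot: [[-0.237, 0.971, -0.004], [0.971, 0.237, -0.001], [0.0, -0.004, -1.0]]
force: [-8.3, -2.8, 8.8]
opening: 11.8
grasp_force: 10.0
```

```bash
python3 -c "
from where import *
st()"
```

```text
t 17.0 tcp bay [-45.79  83.43  29.56] yaw rel -0.0026317284029744314 F [-8.34 -2.81  8.81] 11.756364165736393
```

>>> carry_out(
  motion=[
    [0,-0.007,0,0,0,0,0.005],
    [0,-0.015,0,0,0,0,0.005],
    [0,-0.023,0,0,0,0,0.005],
    [0,-0.031,0,0,0,0,0.005],
    [0,-0.039,0,0,0,0,0.005],
    [0,-0.047,0,0,0,0,0.005],
    [0,-0.054,0,0,0,0,0.005],
    [0,-0.059,0,0,0,0,0.005],
    [0,-0.061,0,0,0,0,0.005],
    [0,-0.062,0,0,0,0,0.005],
    [0,-0.062,0,0,0,0,0.005],
  ],
)

```text
time: 18.1
eef_pos: [539.5, -94.7, 29.7]
ee_rot: [[-0.237, 0.972, 0.001], [0.972, 0.237, -0.0], [-0.0, 0.001, -1.0]]
force: [0.1, 0.9, 6.0]
opening: 12.2
grasp_force: 10.0
```

```bash
python3 -c "
from where import *
st()"
```

```text
t 18.1 tcp bay [-45.74  23.37  29.65] yaw rel -0.03531265921660065 F [0.05 0.9  6.  ] 12.167663355079688
```

>>> carry_out(
  motion=[
    [0,-0.001,0,0,0,0,0.005],
    [0,-0.002,0,0,0,0,0.005],
    [0,-0.003,0,0,0,0,0.005],
    [0,-0.004,0,0,0,0,0.005],
    [0,-0.004,0,0,0,0,0.005],
  ],
)

```text
time: 18.6
eef_pos: [537.4, -95.2, 29.7]
ee_rot: [[-0.236, 0.972, 0.004], [0.972, 0.236, 0.0], [-0.001, 0.004, -1.0]]
force: [5.3, 4.9, 2.1]
opening: 12.3
grasp_force: 10.0
```

```bash
python3 -c "
from where import *
st()"
```

```text
t 18.6 tcp bay [-45.66  21.16  29.72] yaw rel -0.05489115892991947 F [5.29 4.88 2.11] 12.258589440701362
```

>>> carry_out(
  motion=[
    [0,-0.001,0,0,0,0,0.005],
    [0,-0.002,0,0,0,0,0.005],
    [0,-0.002,0,0,0,0,0.005],
  ],
)

```text
time: 18.9
eef_pos: [537.3, -95.4, 29.8]
ee_rot: [[-0.236, 0.972, 0.007], [0.972, 0.236, 0.001], [-0.001, 0.007, -1.0]]
force: [11.9, 9.1, -3.8]
opening: 12.1
grasp_force: 10.0
```

>>> carry_out(
  motion=[
    [0,0.002,0,0,0,0,0.005],
    [0,0.002,0,0,0,0,0.04],
    [0,0.002,0,0,0,0,0.04],
    [0,0.002,0,0,0,0,0.04],
    [0,0.002,0,0,0,0,0.04],
    [0,0.002,-0.04,0,0,0,0.04],
    [0.03,0.002,-0.08,0,0,0,0.04],
    [0.07,0.002,-0.12,0,0,0,0.04],
    [0.1,0.002,-0.15,0,0,0,0.06],
    [0.1,0.002,-0.15,0,0,0,0.06],
    [0.1,0.002,-0.15,0,0,0,0.06],
  ],
)

```text
time: 20.0
eef_pos: [512.3, 2.1, 179.7]
ee_rot: [[-0.239, 0.971, 0.002], [0.971, 0.239, -0.0], [-0.001, 0.001, -1.0]]
force: [0.6, 0.1, -0.9]
opening: 59.6
grasp_force: 0.0
```

```bash
python3 - <<'E'
from where import *
o=st();p=robot.read_camera('wrist');T=Tof(p,o)
P=proj(p,T,place(QB,[(-46,22,51.5),(-40,-27,14),(-40,27,14)]));print((P-[230,150])*3.4)
cv2.imwrite('pics/end.png',cv2.resize(p['image'][150:320,230:430,::-1],(680,578),interpolation=2))
E
```

```text
t 20.0 tcp bay [-146.15   19.83  179.67] yaw rel 0.0729394898074247 F [ 0.64  0.1  -0.91] 59.56913982336953
[[299.   446.62]
 [157.52 406.86]
 [312.81 407.14]]
```

View pics/end.png

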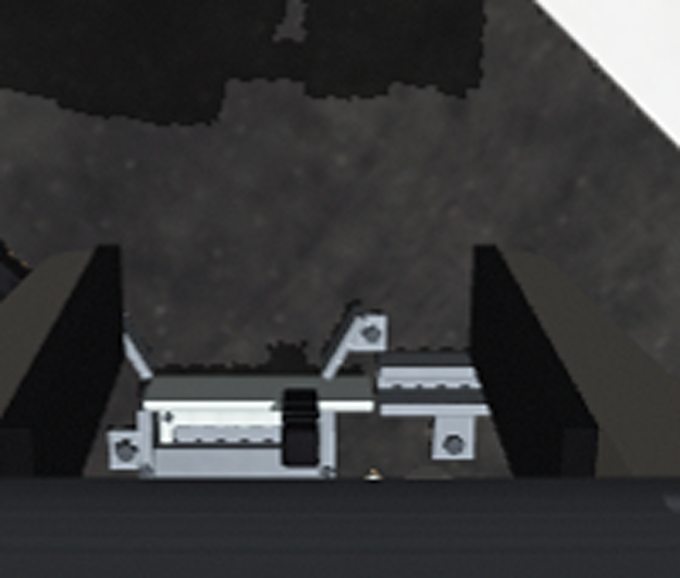

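The view shows the shutter shut: the plate spans 145–373, and the tab sits at x≈299, exactly where predicted for fully shut. The drive is seated behind it.

```bash
python3 -c "
from cell import robot
print(robot.job_done())"
```

```text
the job is handed in; nothing more can be done
None
```

The drive is fully home against the bay's back stop and the shutter is fully shut in front of it; I never touched the remote control, white box or power adapter, and handed the job in at about 20 s (no verdict was returned).

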